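# Close up the bench chest

### The arm

A 6-joint arm with a two-finger parallel gripper is mounted at the origin on the work surface. World frame = base frame: x ahead of the robot, y to its left, z up, the work surface at z = 0. Lengths are in m, angles in rad, forces in N, time in s.
With the tool pointing down it reaches from about 0.3 to 0.875 m from the base axis. Payload 4.2 kg.
Tool frame: the origin (TCP) lies on the centre line of the jaws, within the pads' length; the fingertips stand 25 mm ahead of it and the grasp point (between the pads) lies 6 mm ahead of it (tcp_to_tips is the distance from the TCP to the fingertips, in m); z points along the fingers, y is the line along which they close (so a half turn about z gives the same grasp; the last joint's range is limited). The gripper opens to 85 mm and grips with 20 to 120 N. Pads are 22 mm wide; open, the fingers measure 114 mm over their backs; the gripper's body (76 mm by 85 mm) begins 54 mm behind the grasp point. The pads swing forward as they close: fully open they stand 13 mm farther back than shut.
Start: joints at [-1.182, 0.32, 1.565, -0, 1.257, -0.02], TCP at [0.229, -0.528, 0.256] pointing down, gripper open.
Joint ranges: [-3.11, 3.11], [-0.84, 2.01], [0.21, 2.61], [-1.34, 4.49], [0.05, 2.63], [-2.56, 2.56]. Speed limits (rad/s): [2.57, 2.57, 3.14, 3.14, 3.14, 3.14].

### API

Orientations are given as a rotation vector (axis times angle).
In Python, from rig import * gives the robot as it stands.
- The arm moves only by the tool apply_moves, never from a script. Its argument "moves" is a list of rows, each a list of 2 entries, a list of its own where there are three numbers: the shift along the tool's x, y, z in units of 20 cm (1.0 is 20 cm), then the turn, a rotation vector about the tool's x, y, z in units of 30 degrees (1.0 is 30 degrees). In form: [[[x, y, z], [wx, wy, wz]], ...]. A call has 1 to 5 rows; each row is the pose to reach, as a shift and turn from the pose commanded when the call began, along the tool's axes at that moment; what a row does not reach only later rows make up. A row lasts 1/12 s, in which the tool goes at most 41.7 mm and 7.16 degrees, less where a joint would pass 70% of its speed; a pose out of reach is approached as far as the arm can. A call with a number of a shift or a turn outside -1 to 1 is refused whole. A call with a gripper value outside its range is refused whole. "grip" is the gripper command: -1 is shut, 1 is fully open, values between are in proportion, set as the call begins (left out, the last holds). The fingers move at their own pace and stop on an object; "grip_force" is the grip in N (left out, the last holds). Time passes only in rows, so rows that repeat a pose let the fingers close. It gives the time, the measured TCP pose, the force, the opening and the grip force at its end, in the units of the state.
- get_obs(): the state, without advancing time (a new reading comes with each control period).
- get_image(name): name is "scene" or "top" or "wrist"; returns a dict with "image" (480x640x3 uint8, blue, green, red), "depth" (480x640 float32, m along the optical axis (not along the pixel's ray), 0 where there is no reading), "intrinsics" (3x3 intrinsics, pixels), "camera_from_world" (4x4, takes a point from world to camera coordinates). Camera axes: x right, y down, z forward; pixel columns grow to the right and rows downward; lengths in m; the calibration is good to about 2 mm. A picture is of the moment at which its call begins.
- finish_job(): hands the job in; it is judged then, once.
The state is a dict: "clock": time; "qpos": joint angles; "qd": joint speeds; "joint_torque": joint torques, N m; "ee_pos": TCP position; "ee_rot": TCP orientation; "contact_force": force on the tool from outside, world axes, zero at the start; "torque": the same for the moment, N m; "gripper_width": finger opening in m; "grasp_force": force on a finger pad.
Only numpy, scipy, OpenCV 4.12 (cv2) and the standard library are available. Lean on these libraries where they do the work, as an engineer would, in place of code of your own. Each camera call takes 0.05 s, during which the arm holds its last target. There are 200 camera calls.

### The job

Close up the wooden chest on the bench using only your fingertips: push all three open drawers fully home and push the lid down until it lies shut, in any order. Push gently, without slamming: the small tin in the left drawer has to ride in standing up, so do not touch it or take it out, and leave everything else on the bench where it is.

Things in the scene. Friction and masses are not known exactly. Their poses are not given: they have to be found in the camera images.
- chest_front (a point): point fixed on the wooden bench chest: centre of the plane in which the outer faces of the three drawer fronts lie when shut, 42 mm above the bench. Axes are the chest's: x points from front to back (the way the drawers are pushed shut), y to its left end, z up. The chest is screwed down; it is 180 mm deep (from 10 to 190 mm along +x of this point), 340 mm wide (y -170 to 170) and 112 mm high without its lid. Drawer fronts are centred at y = +110, 0 and -110 mm
- drawer_left_face (a point): centre of the flat outer face of the left drawer's front (y = +110 mm in the chest), moves with the drawer, axes as the chest's. Front: light wood, 106 wide x 56 high x 10 mm thick, 14 to 70 mm above the bench, no handle. The open drawer behind it is 94 mm wide and 155 mm long, walls 4 mm, their top 56 mm above the bench
- drawer_left (a joint): how far the left drawer stands out, m: 0 = fully shut, 0.085 = stop; it slides stiffly with about 1.5 N of friction plus a drag of 6 N per m/s and stays where it is left
- drawer_middle_face (a point): centre of the flat outer face of the middle drawer's front (y = 0 in the chest), moves with the drawer, axes as the chest's. Front: light wood, 106 wide x 56 high x 10 mm thick, 14 to 70 mm above the bench, no handle. The open drawer behind it is 94 mm wide and 155 mm long, walls 4 mm, their top 56 mm above the bench
- drawer_middle (a joint): how far the middle drawer stands out, m: 0 = fully shut, 0.085 = stop; it slides stiffly with about 1.5 N of friction plus a drag of 6 N per m/s and stays where it is left
- drawer_right_face (a point): centre of the flat outer face of the right drawer's front (y = -110 mm in the chest), moves with the drawer, axes as the chest's. Front: light wood, 106 wide x 56 high x 10 mm thick, 14 to 70 mm above the bench, no handle. The open drawer behind it is 94 mm wide and 155 mm long, walls 4 mm, their top 56 mm above the bench
- drawer_right (a joint): how far the right drawer stands out, m: 0 = fully shut, 0.085 = stop; it slides stiffly with about 1.5 N of friction plus a drag of 6 N per m/s and stays where it is left
- lid_hinge (a point): on the lid's hinge line, half-way along it: at the chest's rear top edge, 112 mm above the bench, 190 mm behind chest_front. Axes turn with the lid: the lid extends along -x from here, z is square to it towards its upper (outer) face, y along the hinge
- lid_edge (a point): middle of the lid's front edge, on its upper (outer) face. The lid is a wooden board 184 mm from hinge to edge, 340 mm wide, 10 mm thick, its underside level with the hinge line
- lid (a joint): lid angle, rad: 0 = shut, lying on the chest (upper face 122 mm above the bench); grows as the front edge rises, 1.3 = stop. A stiff hinge (0.6 N m) keeps the lid where it is left; 350 g. It starts part open, sloping up towards the robot
- tin_center (a point): centre, 18 mm up, of a small round metal tin, 39 mm across and 36 mm tall, 60 g, that stands loose in the left drawer on its floor (20 mm above the bench); it rides along with the drawer and fits under the chest's tray
- glue: white glue bottle, 48 mm across, 115 mm tall, standing near the chest's left end; origin under its centre; leave alone
- varnish: small steel can, 68 mm across, 85 mm tall, standing near the chest's right end; origin under its centre; leave alone
- offcut: flat piece of light wood, 50 x 110 x 19 mm, lying on the bench in front of the chest; origin under its centre; leave alone
- screwdriver: screwdriver lying on the bench in front of the chest; its x axis runs along it, handle at -x; leave alone
- sanding_block: cork sanding block 45 x 70 x 30 mm, lying left of the chest; origin under its centre; leave alone
- mug: white mug, 80 mm across, 90 mm tall, standing right of the chest; origin under its centre; leave alone
- tin: the same tin; origin under its centre

How it is judged:
At the end, for the whole second after the job is handed in: All three drawers are within 5 mm of fully shut and at rest, the lid is within 0.04 rad of shut, and the tin stands upright (within 0.3 rad) on the floor of the left drawer (value of joint each of drawer_left, drawer_middle, drawer_right below 0.005 m and value of joint lid below 0.04 rad and angle between tin_center's own z axis and vertical below 0.3 rad and x of tin_center in the frame of drawer_left_face between 0.01 and 0.17 m and height (world z) of tin_center below 0.05 m and velocity of joint each of drawer_left, drawer_middle, drawer_right above -0.02 m/s); the robot touches nothing.
It fails at once if a drawer (faster than 0.5 m/s) or the lid (faster than 4 rad/s) is slammed (velocity of joint any of drawer_left, drawer_middle, drawer_right below -0.5 m/s or velocity of joint lid below -4 rad/s).
It fails at once if the tin is lifted or tipped over (height (world z) of tin_center above 0.053 m or angle between tin_center's own z axis and vertical above 0.6 rad).
It fails at once if the fingers touch or take hold of the tin (contact force between the fingers and tin above 0.5 N).
It fails at once if the lid is lifted further open (past 1.15 rad) (value of joint lid above 1.15 rad).
It fails at once if something else on the bench is lifted or shoved more than 4 cm (distance of any of glue, varnish, offcut, screwdriver, sanding_block, mug from where it was at the start of the episode above 0.04 m).
It also fails if it takes over 67 s, if anything falls off the work surface, if the arm or the gripper's body presses on something with over 40 N, if the wrist force passes 120 N, or if a joint passes its speed limit or range.

## Working session

There is one attempt and no reset: what is moved stays moved. The work goes in short steps, Python scripts to look and compute and a tool call to move; the robot and the scene stay as the last step left them, time stands still between calls to the robot, and variables do not carry over. Pictures are saved under pics/ and viewed, at most 10 in all, crops included, and the job is handed in when it is done.

Besides the shell and the picture viewer there is one more tool, called after ">>>" as name(argument=value, ...) on one line, values as JSON. apply_moves: Moves the arm, as the interface text tells. Its arguments: {"type":"object","properties":{"moves":{"type":"array"},"grip":{"type":"number"},"grip_force":{"type":"number"}},"required":["moves"]}

```bash
mkdir -p pics
python3 - <<'E'
from rig import *
import cv2,numpy as np
for n in("scene","top"):
    d=get_image(n);cv2.imwrite(f"pics/{n}0.png",d["image"]);np.savez(f"{n}0.npz",**d)
    print(n,d["intrinsics"].tolist(),np.linalg.inv(d["camera_from_world"]).round(3).tolist())
o=get_obs();print(o)
E
```

```text
scene [[611.6640909332813, 0.0, 309.7664828139286], [0.0, 611.6640909332813, 236.7916128070685], [0.0, 0.0, 1.0]] [[-0.542, 0.75, -0.378, 1.108], [0.84, 0.484, -0.245, 0.352], [-0.001, -0.45, -0.893, 1.313], [0.0, 0.0, 0.0, 1.0]]
top [[518.123412859132, 0.0, 316.68772654470916], [0.0, 518.123412859132, 247.85414780416087], [0.0, 0.0, 1.0]] [[-0.176, -0.963, 0.206, 0.37], [-0.984, 0.172, -0.034, 0.046], [-0.003, -0.209, -0.978, 1.058], [0.0, 0.0, 0.0, 1.0]]
{'clock': 0.1, 'qpos': array([-1.18198760e+00,  3.20253791e-01,  1.56552073e+00,  9.91343191e-06,
        1.25739871e+00, -2.00064397e-02]), 'qd': array([-0.001231  , -0.00191315, -0.00108788, -0.0005788 , -0.00151994,
       -0.0017181 ]), 'joint_torque': array([-2.44527673e-04, -4.16408551e+01, -2.34704268e+01, -5.22649248e-05,
        4.89551603e-03, -5.01019684e-06]), 'ee_pos': array([ 0.22843595, -0.52727575,  0.25556556]), 'ee_rot': array([-3.07466694e+00, -6.37382347e-01,  4.40460061e-04]), 'contact_force': array([-0.2266962 , -0.55049885,  1.19036024]), 'torque': array([-0.01479301,  0.05147287, -0.00521299]), 'grasp_force': 0.0, 'gripper_width': 0.08548181732937206}
```

View pics/top0.png

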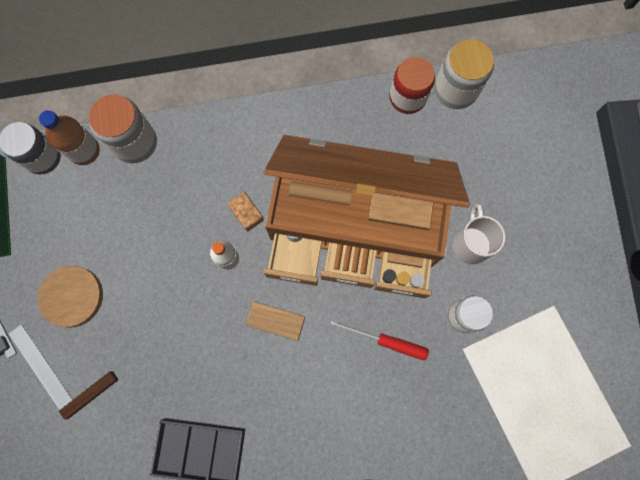

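View pics/scene0.png

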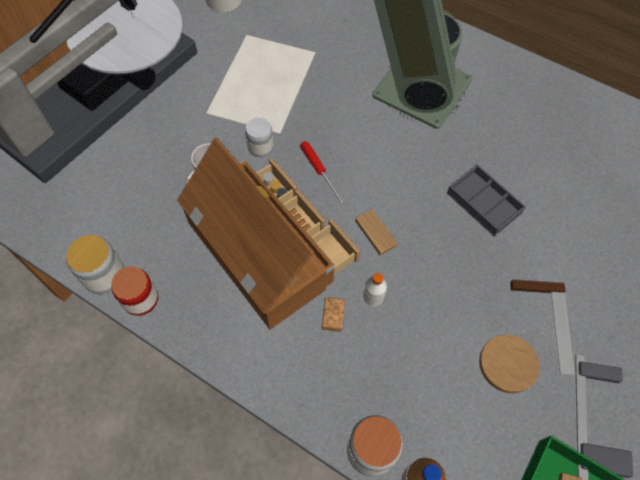

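The top view shows the lid's front edge running from (265,183) to (467,203). The drawer fronts run along (266,277)-(318,283), (323,282)-(375,286) and (377,291)-(430,295). The tin is at about (292,237). Next I'll deproject these points.

```bash
cat > h.py <<'E'
import numpy as np,cv2
def world(d,us):
    K=d["intrinsics"];T=np.linalg.inv(d["camera_from_world"]);out=[]
    for u,v in us:
        z=d["depth"][v,u];out.append((T@np.r_[(u-K[0,2])*z/K[0,0],(v-K[1,2])*z/K[1,1],z,1])[:3])
    return np.array(out)
def cloud(d):
    v,u=np.mgrid[:480,:640];return world(d,np.c_[u.ravel(),v.ravel()]).reshape(480,640,3)
E
python3 - <<'E'
from h import *
d=np.load("top0.npz");np.set_printoptions(precision=4,suppress=True)
W=cloud(d)
us=[(290,160),(350,165),(440,185),(270,181),(460,200),(290,145),(295,245),(300,224),(360,230),(430,240),(222,247),(480,310),(275,320),(400,345),(340,325)]
for p in us: print(p,W[p[1],p[0]])
# drawer front top edges: points with z 66-74mm in region
m=(W[...,2]>.062)&(W[...,2]<.075);m[:250]=0;m[300:]=0;m[:,:262]=0;m[:,436:]=0
for a,b in((264,320),(321,376),(377,434)):
    mm=m.copy();mm[:,:a]=0;mm[:,b:]=0;P=W[mm];print(len(P),P.min(0),P.max(0),P.mean(0))
    if len(P)>20: print(np.polyfit(P[:,1],P[:,0],1))
# lid plane
L=W[150:178,300:440].reshape(-1,3);c=L.mean(0);n=np.linalg.svd(L-c,full_matrices=0)[2][2];print("lid",c,n)
E
```

```text
(290, 160) [0.7089 0.0349 0.2131]
(350, 165) [ 0.687  -0.0675  0.1983]
(440, 185) [ 0.6177 -0.2092  0.2168]
(270, 181) [0.7544 0.0822 0.0009]
(460, 200) [ 0.5759 -0.2236  0.2552]
(290, 145) [0.7585 0.0294 0.1619]
(295, 245) [0.6019 0.0528 0.0205]
(300, 224) [0.6293 0.0358 0.0759]
(360, 230) [ 0.5972 -0.0778  0.0738]
(430, 240) [ 0.5531 -0.2076  0.076 ]
(222, 247) [0.6021 0.1874 0.1107]
(480, 310) [ 0.4038 -0.2684  0.0829]
(275, 320) [0.4584 0.1175 0.02  ]
(400, 345) [ 0.3668 -0.1164  0.0249]
(340, 325) [ 0.4263 -0.0084  0.0129]
299 [0.5137 0.0212 0.062 ] [0.5565 0.1211 0.0743] [0.5345 0.071  0.0695]
[0.3591 0.509 ]
302 [ 0.4893 -0.0861  0.062 ] [0.5332 0.013  0.0748] [ 0.5106 -0.0367  0.0693]
[0.3588 0.5238]
338 [ 0.4495 -0.2098  0.0624] [ 0.5522 -0.0895  0.0746] [ 0.477  -0.1401  0.0696]
[0.2412 0.5108]
lid [ 0.6924 -0.1084  0.1751] [-0.8452  0.2149 -0.4893]
```

Run:
```python
from h import *
d=np.load("top0.npz");np.set_printoptions(precision=4,suppress=True)
W=cloud(d)
# lid plane ransac
R=W[130:205,262:470].reshape(-1,3);R=R[R[:,2]>.115];rng=np.random.default_rng(0);best=None
for i in range(600):
    p=R[rng.choice(len(R),3,0)];n=np.cross(p[1]-p[0],p[2]-p[0]);n/=np.linalg.norm(n)+1e-9
    k=abs((R-p[0])@n)<.003
    if best is None or k.sum()>best.sum():best=k
L=R[best];c=L.mean(0);n=np.linalg.svd(L-c,full_matrices=0)[2][2];n*=np.sign(n[2])
print("lid",len(R),len(L),c,n,"yaw",np.arctan2(n[1],n[0]),"angle",np.arccos(n[2]), "zrange",L[:,2].min(),L[:,2].max())
r=cv2.minAreaRect;
h=np.array([n[0],n[1],0]);h/=np.linalg.norm(h)
y=np.cross([0,0,1],h if h[0]>0 else -h); x=h if h[0]>0 else -h
# in-plane coords
u=np.cross(y,n);a=(L-c)@u;b=(L-c)@y;print("extent",np.percentile(a,[.5,99.5]),np.percentile(b,[.5,99.5]),"x",x,"y",y)
box=r(np.c_[a,b].astype(np.float32));print(box)
# drawer fronts
for A,B in((262,320),(321,376),(377,436)):
    S=np.zeros((480,640),bool);S[262:300,A:B]=1
    P=W[S&(W[...,2]>.066)&(W[...,2]<.075)];print(len(P),r(P[:,:2].astype(np.float32)),P.mean(0))
# chest front top (z~.112)
S=np.zeros((480,640),bool);S[200:270,260:460]=1
for z in(.09,.1,.112,.12):
    P=W[S&(abs(W[...,2]-z)<.004)];print(z,len(P),P.mean(0), r(P[:,:2].astype(np.float32)))
i=cv2.resize(d["image"][120:310,255:475],None,fx=3.6,fy=3.1,interpolation=cv2.INTER_CUBIC);cv2.imwrite("pics/crop.png",i)
```

```text
lid 8407 7784 [ 0.677  -0.0975  0.1967] [ 0.6849 -0.248   0.6851] yaw -0.3473518683792694 angle 0.8160591563737235 zrange 0.11703715350697907 0.2566561012895283
extent [-0.0802  0.1031] [-0.1664  0.1683] x [ 0.9403 -0.3404  0.    ] y [ 0.3404  0.9403 -0.    ]
((0.012083396315574646, 0.0007372647523880005), (0.339444637298584, 0.19023621082305908), 89.84459686279297)
282 ((0.5352364778518677, 0.07153934985399246), (0.10534092038869858, 0.010405663400888443), 70.09646606445312) [0.535  0.0717 0.0698]
286 ((0.5109767317771912, -0.036534104496240616), (0.10429146140813828, 0.010828504338860512), 70.25514221191406) [ 0.511  -0.0364  0.0696]
287 ((0.47149309515953064, -0.13910648226737976), (0.10473226755857468, 0.010774937458336353), 70.23820495605469) [ 0.4712 -0.1392  0.0697]
0.09 1033 [ 0.6073 -0.141   0.0918] ((0.6187976598739624, -0.07394659519195557), (0.33816710114479065, 0.10903935879468918), 70.89480590820312)
0.1 434 [ 0.5952 -0.1089  0.0987] ((0.6189122200012207, -0.073468416929245), (0.33969494700431824, 0.10749632120132446), 70.55692291259766)
0.112 1156 [ 0.5786 -0.0796  0.1118] ((0.6155471205711365, -0.07379674911499023), (0.3423965275287628, 0.10270083695650101), 70.60029602050781)
0.12 7 [ 0.5796 -0.053   0.1163] ((0.5760402679443359, -0.04394373297691345), (0.3156181573867798, 0.0432685948908329), 61.98514938354492)
```

View pics/crop.png

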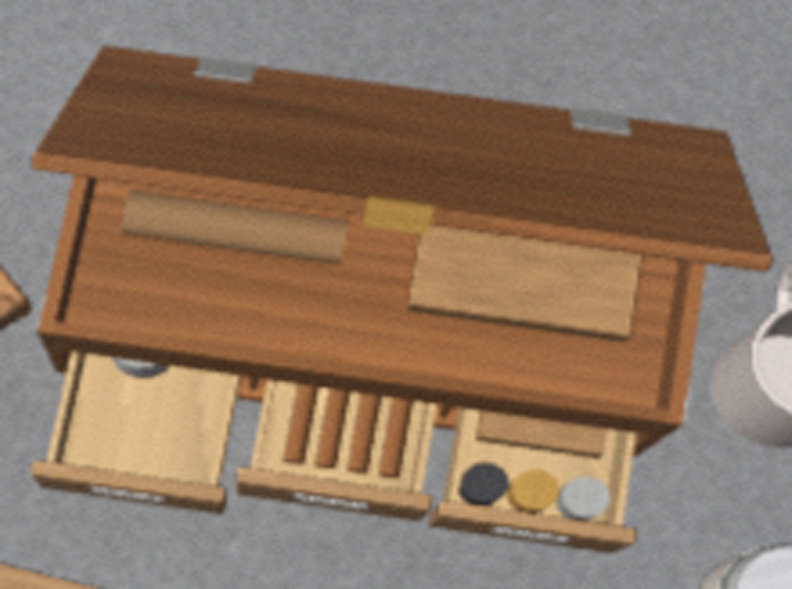

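Chest yaw is -0.346 rad, with chest_front at about (0.558, -0.053). The drawers stand out about 68, 55 and 57 mm (left, middle, right), and the lid is at 0.82 rad. These agree with the sizes given. Now I'll approach with the gripper shut.

>>> apply_moves(moves=[[[0.16,-0.14,0],[0,0,-0.15]],[[0.32,-0.28,0],[0,0,-0.3]],[[0.48,-0.42,0],[0,0,-0.45]],[[0.62,-0.56,0],[0,0,-0.6]],[[0.76,-0.7,0],[0,0,-0.75]]], grip=-1, grip_force=30)

```text
clock: 0.52
ee_pos: [0.3126, -0.3367, 0.2559]
ee_rot: [-2.89, -1.23, 0.0]
contact_force: [1.1, -0.2, -0.6]
gripper_width: 0.0252
grasp_force: 0.0
```

```bash
cat >> h.py <<'E'
from scipy.spatial.transform import Rotation as R
CX=np.array([np.cos(-.346),np.sin(-.346),0]);CY=np.array([-CX[1],CX[0],0]);C0=np.array([.5578,-.053,0])
def plan(o,chest,tilt):
    """remaining shift/turn in tool units to TCP at chest coords (x,y from chest_front, z world), tilt deg forward"""
    p=C0+CX*chest[0]+CY*chest[1]+[0,0,chest[2]]
    Rt=R.from_matrix(np.c_[CY,CX,[0,0,-1]])*R.from_rotvec([-np.radians(tilt),0,0])
    Rc=R.from_rotvec(o["ee_rot"]);e=np.array(o["ee_pos"])-C0
    print("t",o["clock"],"chest pos",np.round([e@CX,e@CY,e[2]],4),"F",np.round(o["contact_force"],1),"w",round(o["gripper_width"],4),"q",np.round(o["qpos"],2))
    print("shift",np.round(Rc.inv().apply(p-o["ee_pos"])/.2,3),"turn",np.round((Rc.inv()*Rt).as_rotvec(degrees=True)/30,3))
E
python3 -c "
from rig import *;from h import *
plan(get_obs(),(-.125,-.11,.15),30)"
```

```text
t 0.5167 chest pos [-0.1345 -0.35    0.2559] F [ 1.1 -0.2 -0.6] w 0.0252 q [-0.85  0.14  1.81  0.    1.19 -0.08]
shift [ 1.115 -0.446  0.53 ] turn [-0.987  0.209 -0.784]
```

>>> apply_moves(moves=[[[0.17,-0.07,0.05],[-0.2,0.04,-0.12]],[[0.34,-0.14,0.1],[-0.39,0.08,-0.24]],[[0.51,-0.2,0.16],[-0.55,0.12,-0.38]],[[0.68,-0.27,0.24],[-0.7,0.15,-0.5]],[[0.84,-0.34,0.33],[-0.8,0.18,-0.62]]])

```text
clock: 0.93
ee_pos: [0.3797, -0.1687, 0.1903]
ee_rot: [2.336, 1.487, 0.355]
contact_force: [1.0, 0.6, -1.1]
gripper_width: -0.0005
grasp_force: 0.0
```

```bash
python3 -c "
from rig import *;from h import *
plan(get_obs(),(-.115,-.11,.065),30)"
```

```text
t 0.9333 chest pos [-0.1283 -0.1693  0.1903] F [ 1.   0.6 -1.1] w -0.0005 q [-0.47 -0.04  2.27  0.08  0.48 -0.1 ]
shift [ 0.286 -0.228  0.592] turn [-0.173  0.036 -0.166]
```

>>> apply_moves(moves=[[[0.07,-0.05,0.13],[0,0.01,-0.05]],[[0.14,-0.1,0.26],[0,0.02,-0.1]],[[0.2,-0.15,0.38],[0,0.03,-0.14]],[[0.25,-0.2,0.48],[0,0.04,-0.17]],[[0.29,-0.23,0.57],[0,0.04,-0.17]]])

```text
clock: 1.35
ee_pos: [0.4076, -0.1192, 0.0721]
ee_rot: [2.272, 1.596, 0.347]
contact_force: [-1.2, -0.6, 0.7]
gripper_width: -0.0002
grasp_force: 0.0
```

```bash
python3 -c "
from rig import *;from h import *
import cv2
plan(get_obs(),(-.03,-.11,.062),25)
cv2.imwrite('pics/t1.png',get_image('top')['image'][150:360,220:500])"
```

```text
t 1.35 chest pos [-0.1189 -0.1132  0.0721] F [-1.2 -0.6  0.7] w -0.0002 q [-0.3   0.22  2.43 -0.21  0.07  0.25]
shift [0.015 0.384 0.229] turn [-0.025 -0.006 -0.001]
```

View pics/t1.png

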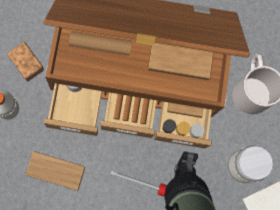

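>>> apply_moves(moves=[[[0.0,0.03,0.02],[0.08,0,0]],[[0.01,0.07,0.04],[0.16,0,0]],[[0.015,0.1,0.06],[0.25,0,0]],[[0.015,0.13,0.08],[0.33,0,0]],[[0.015,0.17,0.1],[0.33,0,0]]])

```text
clock: 1.82
ee_pos: [0.4492, -0.132, 0.0715]
ee_rot: [2.393, 1.68, 0.222]
contact_force: [0.1, -0.1, 0.0]
gripper_width: -0.0
grasp_force: 0.0
```

```bash
python3 -c "
from rig import *;from h import *
plan(get_obs(),(-.021,-.11,.068),15)"
```

```text
t 1.8167 chest pos [-0.0753 -0.1112  0.0715] F [ 0.1 -0.1  0. ] w -0.0 q [-0.31  0.29  2.22 -0.02  0.37  0.06]
shift [0.006 0.258 0.086] turn [-0.008 -0.006 -0.002]
```

>>> apply_moves(moves=[[[0,0.04,0.015],[0,0,0]],[[0,0.09,0.03],[0,0,0]],[[0,0.14,0.045],[0,0,0]],[[0,0.19,0.06],[0,0,0]],[[0,0.24,0.075],[0,0,0]]])

```text
clock: 2.23
ee_pos: [0.4947, -0.1487, 0.0679]
ee_rot: [2.395, 1.681, 0.219]
contact_force: [-2.8, 0.9, 1.2]
gripper_width: -0.0001
grasp_force: 1.1
```

```bash
cat > fr.py <<'E'
from rig import *;from h import *
def fronts(k=''):
    d=get_image("top");W=cloud(d);E=W-C0;x=E@CX;y=E@CY;z=W[...,2]
    for n,c in(("L",.11),("M",0),("R",-.11)):
        m=(abs(z-.07)<.004)&(abs(y-c)<.05)&(x>-.09)&(x<.012);print(n,m.sum(),"open~",np.round(-np.percentile(x[m],[1,10,50]) if m.any() else 0,4))
    return d
E
python3 -c "
from fr import *
plan(get_obs(),(-.014,-.11,.068),15);fronts()"
```

```text
t 2.2333 chest pos [-0.0269 -0.1114  0.0679] F [-2.8  0.9  1.2] w -0.0001 q [-0.31  0.35  2.12 -0.02  0.41  0.05]
shift [0.007 0.062 0.016] turn [-0.013 -0.004 -0.002]
L 266 open~ [0.0685 0.0677 0.0637]
M 263 open~ [0.0547 0.0538 0.0497]
R 72 open~ [0.0105 0.0094 0.0054]
```

>>> apply_moves(moves=[[[0,0.02,0.006],[0,0,0]],[[0,0.035,0.01],[0,0,0]],[[0,0.045,0.012],[0,0,0]],[[0,0.055,0.015],[0,0,0]],[[0,0.06,0.016],[0,0,0]]])

```text
clock: 2.7
ee_pos: [0.5021, -0.1512, 0.0675]
ee_rot: [2.401, 1.685, 0.212]
contact_force: [-16.9, 5.5, 17.2]
gripper_width: -0.0002
grasp_force: 0.3
```

```bash
python3 -c "
from fr import *
plan(get_obs(),(-.09,-.0,.068),15);fronts()"
```

```text
t 2.7 chest pos [-0.0191 -0.1113  0.0675] F [-16.9   5.5  17.2] w -0.0002 q [-0.31  0.37  2.1  -0.02  0.43  0.05]
shift [ 0.556 -0.344 -0.088] turn [-0.027 -0.004 -0.002]
L 264 open~ [0.0685 0.0679 0.0639]
M 251 open~ [0.0544 0.0536 0.0497]
R 64 open~ [ 0.0025  0.0018 -0.0023]
```

>>> apply_moves(moves=[[[0,-0.06,-0.02],[0,0,0]],[[0,-0.08,-0.08],[0,0,0]],[[0,-0.06,-0.08],[0,0,0]],[[0,-0.01,-0.06],[0,0,0]],[[0,0.0,-0.055],[0,0,0]]])

```text
clock: 3.17
ee_pos: [0.506, -0.1526, 0.0791]
ee_rot: [2.392, 1.679, 0.222]
contact_force: [-1.4, 0.9, 1.4]
gripper_width: -0.0003
grasp_force: 0.6
```

```bash
python3 -c "
from fr import *
plan(get_obs(),(-.09,-.0,.068),15);d=fronts();
w=get_image('wrist')['image'];cv2.imwrite('pics/w1.png',w)"
```

```text
t 3.1667 chest pos [-0.0149 -0.1113  0.0791] F [-1.4  0.9  1.4] w -0.0003 q [-0.31  0.35  2.09 -0.02  0.45  0.05]
shift [ 0.556 -0.378 -0.041] turn [-0.005 -0.005 -0.002]
L 264 open~ [0.0687 0.0679 0.0639]
M 269 open~ [0.0548 0.0537 0.0498]
R 67 open~ [-0.0015 -0.0026 -0.0063]
```

View pics/w1.png

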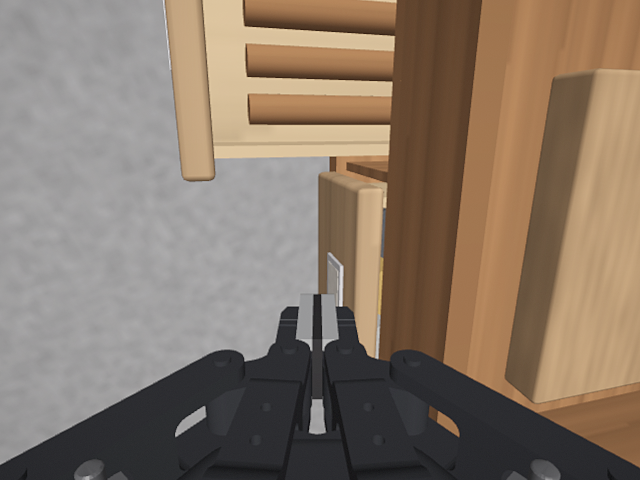

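The wrist view shows the gripper's linkage close to the chest's top edge, and a slit still open behind the right front at (385,235). I'll push on from this higher height.

>>> apply_moves(moves=[[[0,0.01,-0.007],[0,0,0]],[[0,0.02,-0.008],[0,0,0]],[[0,0.03,-0.009],[0,0,0]],[[0,0.04,-0.01],[0,0,0]],[[0,0.045,-0.01],[0,0,0]]])

```text
clock: 3.68
ee_pos: [0.5069, -0.153, 0.0809]
ee_rot: [2.403, 1.686, 0.21]
contact_force: [-9.6, 4.8, 2.6]
gripper_width: -0.0007
grasp_force: 3.6
```

```bash
python3 -c "
from fr import *
plan(get_obs(),(-.09,-.0,.075),15);d=fronts();"
```

```text
t 3.6833 chest pos [-0.014  -0.1114  0.0809] F [-9.6  4.8  2.6] w -0.0007 q [-0.31  0.35  2.07 -0.01  0.47  0.05]
shift [ 0.557 -0.377 -0.062] turn [-0.033 -0.004 -0.002]
L 259 open~ [0.0684 0.0677 0.064 ]
M 267 open~ [0.0546 0.0537 0.0497]
R 65 open~ [-0.002  -0.0028 -0.0064]
```

>>> apply_moves(moves=[[[0,-0.17,-0.02],[0,0,0]],[[0.05,-0.34,-0.06],[0,0,0]],[[0.22,-0.38,-0.06],[0,0,0]],[[0.4,-0.38,-0.06],[0,0,0]],[[0.557,-0.38,-0.06],[0,0,0]]])

```text
clock: 4.15
ee_pos: [0.4771, -0.0225, 0.076]
ee_rot: [2.395, 1.679, 0.221]
contact_force: [1.1, -0.7, 0.6]
gripper_width: -0.0002
grasp_force: 0.0
```

```bash
python3 -c "
from fr import *
plan(get_obs(),(-.025,-.0,.082),15);d=fronts();
cv2.imwrite('pics/t2.png',cv2.resize(d['image'][180:330,250:450],None,fx=4,fy=4))
cv2.imwrite('pics/w2.png',get_image('wrist')['image'])"
```

```text
t 4.15 chest pos [-0.0863  0.0014  0.076 ] F [ 1.1 -0.7  0.6] w -0.0002 q [-0.02  0.3   2.19 -0.2   0.41  0.49]
shift [-0.006  0.304  0.049] turn [-0.009 -0.005 -0.004]
L 260 open~ [0.0685 0.0677 0.0638]
M 190 open~ [0.0547 0.0537 0.0497]
R 256 open~ [-0.0019 -0.0029 -0.0068]
```

View pics/t2.png

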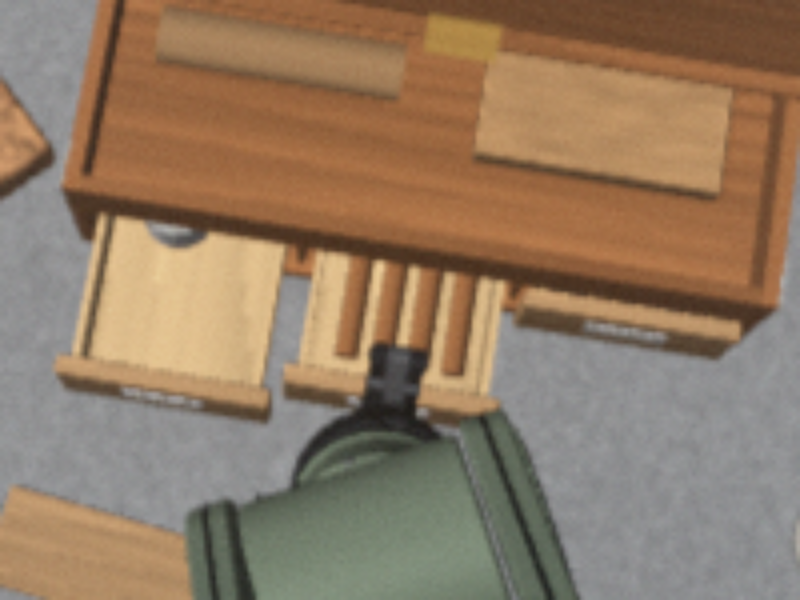

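The right drawer now sits flush: its front runs (515,300)-(740,340), tight against the chest. The fingers stand before the middle front, so I'll push that next.

>>> apply_moves(moves=[[[0,0.06,0.01],[0,0,0]],[[0,0.12,0.019],[0,0,0]],[[0,0.18,0.028],[0,0,0]],[[0,0.24,0.038],[0,0,0]],[[0,0.3,0.048],[0,0,0]]])

```text
clock: 4.67
ee_pos: [0.5327, -0.0447, 0.0806]
ee_rot: [2.397, 1.682, 0.215]
contact_force: [-1.6, 1.2, -1.7]
gripper_width: -0.0003
grasp_force: 1.1
```

>>> apply_moves(moves=[[[0,0.015,0.003],[0,0,0]],[[0,0.03,0.006],[0,0,0]],[[0,0.045,0.01],[0,0,0]],[[0,0.06,0.014],[0,0,0]],[[0,0.07,0.017],[0,0,0]]])

```text
clock: 5.08
ee_pos: [0.5449, -0.0488, 0.0814]
ee_rot: [2.399, 1.682, 0.214]
contact_force: [-14.8, 8.6, 14.6]
gripper_width: 0.0002
grasp_force: 8.1
```

```bash
python3 -c "
from fr import *
plan(get_obs(),(-.105,.105,.078),15);d=fronts();"
```

```text
t 5.0833 chest pos [-0.0136 -0.0004  0.0814] F [-14.8   8.6  14.6] w 0.0002 q [-0.08  0.37  2.03 -0.14  0.5   0.38]
shift [ 0.526 -0.448 -0.096] turn [-0.022 -0.002 -0.003]
L 244 open~ [0.0685 0.0677 0.0638]
M 24 open~ [-0.0048 -0.0059 -0.0093]
R 174 open~ [-0.0019 -0.0027 -0.0067]
```

>>> apply_moves(moves=[[[0,-0.17,-0.05],[0,0,0]],[[0,-0.35,-0.09],[0,0,0]],[[0.12,-0.46,-0.12],[0,0,0]],[[0.3,-0.47,-0.12],[0,0,0]],[[0.48,-0.47,-0.12],[0,0,0]]])

```text
clock: 5.55
ee_pos: [0.4871, 0.0747, 0.0817]
ee_rot: [2.395, 1.68, 0.219]
contact_force: [2.1, -0.4, 1.0]
gripper_width: 0.0005
grasp_force: 0.0
```

```bash
python3 -c "
from fr import *
plan(get_obs(),(-.025,.105,.082),15);d=fronts();"
```

```text
t 5.55 chest pos [-0.1098  0.0962  0.0817] F [ 2.1 -0.4  1. ] w 0.0005 q [ 0.21  0.31  2.14 -0.28  0.49  0.79]
shift [0.045 0.41  0.106] turn [-0.012 -0.004 -0.004]
L 194 open~ [0.0685 0.0679 0.064 ]
M 253 open~ [-0.002  -0.003  -0.0068]
R 263 open~ [-0.0016 -0.0027 -0.0064]
```

The middle drawer is shut. Now the left one, pushed slowly for the tin.

>>> apply_moves(moves=[[[0.015,0.04,0.01],[0,0,0]],[[0.03,0.075,0.02],[0,0,0]],[[0.04,0.1,0.026],[0,0,0]],[[0.045,0.12,0.031],[0,0,0]],[[0.045,0.145,0.037],[0,0,0]]])

```text
clock: 6.02
ee_pos: [0.5198, 0.0713, 0.0813]
ee_rot: [2.397, 1.679, 0.218]
contact_force: [-2.7, 1.7, 0.8]
gripper_width: 0.0002
grasp_force: 1.0
```

>>> apply_moves(moves=[[[0,0.03,0.008],[0,0,0]],[[0,0.065,0.016],[0,0,0]],[[0,0.1,0.025],[0,0,0]],[[0,0.135,0.034],[0,0,0]],[[0,0.17,0.043],[0,0,0]]])

```text
clock: 6.43
ee_pos: [0.5529, 0.0597, 0.0814]
ee_rot: [2.396, 1.681, 0.216]
contact_force: [-2.4, -0.8, -0.6]
gripper_width: 0.0
grasp_force: 1.0
```

```bash
python3 -c "
from fr import *
plan(get_obs(),(-.02,.105,.082),15);d=fronts();"
```

```text
t 6.4333 chest pos [-0.0429  0.1043  0.0814] F [-2.4 -0.8 -0.6] w 0.0 q [ 0.15  0.39  2.   -0.23  0.54  0.69]
shift [0.003 0.111 0.026] turn [-0.015 -0.002 -0.002]
L 25 open~ [0.0263 0.0249 0.0202]
M 249 open~ [-0.0022 -0.0031 -0.0067]
R 250 open~ [-0.0019 -0.0029 -0.0068]
```

>>> apply_moves(moves=[[[0,0.03,0.007],[0,0,0]],[[0,0.06,0.014],[0,0,0]],[[0,0.085,0.02],[0,0,0]],[[0,0.105,0.025],[0,0,0]],[[0,0.12,0.029],[0,0,0]]])

```text
clock: 6.9
ee_pos: [0.5765, 0.052, 0.0822]
ee_rot: [2.395, 1.681, 0.219]
contact_force: [-1.2, 0.7, -1.0]
gripper_width: -0.0001
grasp_force: 0.8
```

>>> apply_moves(moves=[[[0,0.01,0.002],[0,0,0]],[[0,0.02,0.005],[0,0,0]],[[0,0.03,0.007],[0,0,0]],[[0,0.04,0.01],[0,0,0]],[[0,0.045,0.011],[0,0,0]]])

```text
clock: 7.32
ee_pos: [0.581, 0.0502, 0.0821]
ee_rot: [2.401, 1.682, 0.211]
contact_force: [-18.3, 11.5, 11.6]
gripper_width: -0.0003
grasp_force: 9.9
```

```bash
python3 -c "
from fr import *
plan(get_obs(),(-.14,.03,.25),0);d=fronts();"
```

```text
t 7.3167 chest pos [-0.0132  0.105   0.0821] F [-18.3  11.5  11.6] w -0.0003 q [ 0.12  0.42  1.94 -0.21  0.57  0.63]
shift [-0.375 -0.408 -0.97 ] turn [ 0.474 -0.002 -0.005]
L 0 open~ 0
M 255 open~ [-0.0022 -0.0029 -0.0068]
R 253 open~ [-0.0017 -0.0027 -0.0068]
```

>>> apply_moves(moves=[[[0,-0.16,-0.05],[0,0,0]],[[-0.05,-0.3,-0.17],[0,0,0]],[[-0.1,-0.38,-0.36],[0.15,0,0]],[[-0.16,-0.39,-0.56],[0.32,0,0]],[[-0.22,-0.4,-0.76],[0.47,0,0]]])

```text
clock: 7.78
ee_pos: [0.46, 0.0476, 0.2096]
ee_rot: [2.566, 1.807, 0.011]
contact_force: [2.6, -1.4, -1.1]
gripper_width: 0.0001
grasp_force: 0.0
```

```bash
python3 -c "
from fr import *
plan(get_obs(),(-.03,.0,.31),0);d=fronts();"
```

```text
t 7.7833 chest pos [-0.1261  0.0614  0.2096] F [ 2.6 -1.4 -1.1] w 0.0001 q [0.08 0.18 1.89 0.   1.07 0.42]
shift [-0.306  0.483 -0.5  ] turn [ 0.013 -0.008  0.005]
L 146 open~ [-0.0021 -0.0034 -0.0072]
M 115 open~ [-0.0022 -0.0031 -0.0068]
R 262 open~ [-0.0018 -0.0026 -0.0067]
```

>>> apply_moves(moves=[[[-0.06,0,-0.18],[0,0,0]],[[-0.13,0.02,-0.36],[0,0,0]],[[-0.2,0.14,-0.5],[0,0,0]],[[-0.26,0.31,-0.51],[0,0,0]],[[-0.3,0.5,-0.51],[0,0,0]]])

```text
clock: 8.25
ee_pos: [0.5357, -0.0449, 0.3145]
ee_rot: [2.56, 1.798, 0.022]
contact_force: [0.6, 0.5, 0.9]
gripper_width: 0.0
grasp_force: 0.0
```

```bash
python3 -c "
from fr import *
plan(get_obs(),(.085,.0,.285),0)"
```

```text
t 8.25 chest pos [-2.360e-02  2.000e-04  3.145e-01] F [0.6 0.5 0.9] w 0.0 q [-0.1   0.22  1.56 -0.    1.35  0.24]
shift [-0.001  0.54   0.158] turn [ 0.036 -0.008 -0.001]
```

>>> apply_moves(moves=[[[0,0.18,0],[0.03,0,0]],[[0,0.36,0],[0.03,0,0]],[[0,0.54,0.02],[0.03,0,0]],[[0,0.54,0.07],[0.03,0,0]],[[0,0.54,0.12],[0.03,0,0]]])

```text
clock: 8.67
ee_pos: [0.6377, -0.081, 0.2861]
ee_rot: [-2.567, -1.801, 0.001]
contact_force: [-0.2, -0.3, 0.2]
gripper_width: 0.0001
grasp_force: 0.0
```

>>> apply_moves(moves=[[[0,0,0.06],[0,0,0]],[[0,0,0.12],[0,0,0]],[[0,0,0.18],[0,0,0]],[[0,0,0.24],[0,0,0]],[[0,0,0.3],[0,0,0]]])

```text
clock: 9.08
ee_pos: [0.635, -0.0794, 0.2282]
ee_rot: [-2.567, -1.803, -0.001]
contact_force: [-0.4, 0.3, 4.7]
gripper_width: 0.0003
grasp_force: 1.5
```

```bash
python3 -c "
from fr import *
plan(get_obs(),(.085,.0,.15),0)"
```

```text
t 9.0833 chest pos [0.0815 0.0014 0.2282] F [-0.4  0.3  4.7] w 0.0003 q [-0.14  0.44  1.45  0.    1.26  0.2 ]
shift [-0.008  0.019  0.391] turn [-0.007 -0.006  0.   ]
```

Contact with a force of about 5 N, and the lid is going down. Continuing.

>>> apply_moves(moves=[[[0,0.01,0.06],[0,0,0]],[[0,0.01,0.12],[0,0,0]],[[0,0.02,0.18],[0,0,0]],[[0,0.02,0.24],[0,0,0]],[[0,0.02,0.3],[0,0,0]]])

```text
clock: 9.5
ee_pos: [0.6384, -0.0806, 0.167]
ee_rot: [-2.565, -1.802, 0.003]
contact_force: [-1.7, 1.1, 3.5]
gripper_width: 0.0001
grasp_force: 1.8
```

>>> apply_moves(moves=[[[0,0,0.03],[0,0,0]],[[0,0,0.05],[0,0,0]],[[0,0,0.07],[0,0,0]],[[0,0,0.09],[0,0,0]],[[0,0,0.1],[0,0,0]]])

```text
clock: 9.92
ee_pos: [0.6389, -0.0808, 0.1471]
ee_rot: [-2.566, -1.802, 0.002]
contact_force: [-1.3, 0.8, 3.1]
gripper_width: 0.0001
grasp_force: 1.6
```

```bash
python3 -c "
from fr import *
plan(get_obs(),(.085,.0,.145),0)"
```

```text
t 9.9167 chest pos [0.0857 0.0014 0.1471] F [-1.3  0.8  3.1] w 0.0001 q [-0.15  0.51  1.55  0.    1.09  0.2 ]
shift [-0.007 -0.003  0.011] turn [-0.012 -0.005 -0.001]
```

>>> apply_moves(moves=[[[0,0,0.008],[0,0,0]],[[0,0,0.016],[0,0,0]],[[0,0,0.024],[0,0,0]],[[0,0,0.03],[0,0,0]],[[0,0,0.03],[0,0,0]]])

```text
clock: 10.33
ee_pos: [0.6389, -0.0808, 0.1469]
ee_rot: [-2.567, -1.803, -0.001]
contact_force: [-10.7, 3.0, 26.6]
gripper_width: 0.0002
grasp_force: 13.1
```

The lid is at its stop. I'll lift off and check.

>>> apply_moves(moves=[[[0,0,-0.1],[0,0,0]],[[0,0,-0.28],[0,0,0]],[[0,-0.1,-0.45],[0,0,0]],[[0,-0.28,-0.55],[0,0,0]],[[0,-0.46,-0.6],[0,0,0]]])

```text
clock: 10.75
ee_pos: [0.5546, -0.0504, 0.265]
ee_rot: [-2.571, -1.804, -0.007]
contact_force: [-0.0, 0.0, -0.1]
gripper_width: 0.0002
grasp_force: 0.0
```

```bash
python3 -c "
from fr import *
o=get_obs();plan(o,(-.1,.0,.3),0);d=fronts()
W=cloud(d);E=W-C0;x=E@CX;y=E@CY;z=W[...,2]
for a in(.02,.06,.1,.14,.18):
    m=(abs(x-a)<.006)&(abs(abs(y)-.12)<.03)&(z<.16);print(a,m.sum(),np.median(z[m]))
s=get_image('scene')['image'];cv2.imwrite('pics/f.png',np.hstack([cv2.resize(d['image'][130:330,190:510],(400,250)),cv2.resize(s[90:340,160:440],(400,357))[:250]]))
"
```

```text
t 10.75 chest pos [-0.0039  0.0014  0.265 ] F [-0.   0.  -0.1] w 0.0002 q [-0.11  0.28  1.59  0.    1.26  0.23]
shift [-0.007 -0.48  -0.176] turn [ 0.003 -0.008 -0.002]
L 250 open~ [-0.0021 -0.003  -0.007 ]
M 88 open~ [-0.0021 -0.0029 -0.0065]
R 236 open~ [-0.002  -0.0028 -0.0067]
0.02 363 0.12184384645613511
0.06 294 0.12195056226769696
0.1 253 0.12181800463641035
0.14 183 0.12187604097819449
0.18 180 0.12261531902836131
```

View pics/f.png

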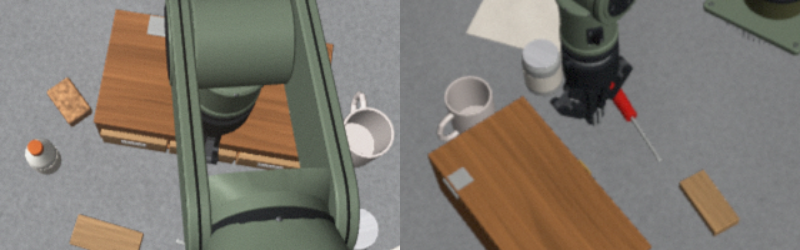

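The lid lies flat at 122 mm, and all three drawer fronts measure the same, flush with the chest. The arm is clear of everything and the other objects look undisturbed.

```bash
python3 -c "
from rig import *
print(finish_job())"
```

```text
the job is handed in; nothing more can be done
None
```

I pushed all three drawers home and the lid down flat, then handed the job in at about 11 s; the tin, hidden in the shut left drawer, was not checked, and no verdict came back.

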